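# Portion three walnuts from a tipping noodle box onto the scale

## Task

Count out three walnuts by weight: first press the scale's large key all the way down and let it up, then the small key, one at a time. Then push the steel paddle down gradually to tip the clear noodle box until exactly three walnuts have dropped into the bowl on the scale, and let the box settle back to rest with the other two still in it. Leave the mug, the green cup and the chrome jar standing where they are.

Things in the scene. Friction and masses are not known exactly. Their poses are not given: they have to be found in the camera images.
- stand: Fixed bamboo rocker stand; origin on the table right below the box's pivot, x and y axes level, y from mouth to tail. It carries the noodle box: a slim, open-topped clear plastic trough 40 mm wide, 190 mm long, 30 mm deep. Five walnuts lie in it in single file, each behind a low ridge across the floor; the ridges get higher towards the tail, so the walnut nearest the mouth leaves first.
- box (a joint): Tip angle (rad) of the box: 0 at rest (floor sloping 10 degrees down to the mouth), grows as the paddle goes down, stop at 1.0. The tail rises; its weight (some 2 to 4 N at the paddle) brings it back when let go, in 2 to 3 s as the hinge is damped. Tipped slowly, the first walnut leaves after roughly 0.3 rad, each next one 0.1 to 0.15 rad later; each takes up to 0.6 s to roll out, land and show on the scale.
- box_mouth (a point): Centre of the edge of the box floor at its open mouth, on the pivot axis, 150 mm above the table. x axis: the level pivot axis; +y: along the floor from mouth to tail (it pours towards -y); z: normal to the floor. The paddle is beside the box at -x, the scale before the mouth at -y.
- paddle_top (a point): Centre of the upper face of the steel push paddle, 40 mm wide (along the pivot axis), 70 mm long, 6 mm thick, fixed to the box 100 mm to its -x side and 85 mm out from the pivot axis on the pouring side. At rest 182 mm above the table and slanting up 20 degrees away from the pivot; it turns with the box: level at 0.35 rad, some 115 mm high at 0.8 rad. The bowl is 10 mm or more to its side, lower.
- pan (a joint): Sink (m) of the spring scale's pan with its bowl: about 0 when empty, 0.004 more for each walnut in the bowl (within 7 percent), so what the box loses is what the pan gains. It bobs for some tenths of a second when a walnut lands.
- bowl_in (a point): Centre of the inner floor of the white porcelain bowl fixed on the scale's pan: 130 mm across, 50 mm high, rim 109 mm above the table, this point 64 mm. The scale below is a white box 150 mm wide with a low ledge, on its side away from the noodle box, that carries the two keys.
- key_large (a joint): Travel (m) of the large key: 0 up, 0.006 fully down; sprung, 5 N fully down.
- key_small (a joint): Travel (m) of the small key: 0 up, 0.006 fully down; sprung, 5 N fully down.
- key_large_top (a point): Centre of the top of the large round key, 30 mm across in a grey collar, 38 mm above the table, pressed straight down. The keys sit side by side, 58 mm apart, on the scale's ledge, 95 to 110 mm from the bowl's centre; either may be the left one.
- key_small_top (a point): Centre of the top of the small round key, 18 mm across in a grey collar, 38 mm above the table, pressed straight down.
- mug_center (a point): Bystander: half-way up the white porcelain mug, 80 mm across, 92 mm high.
- cup_center (a point): Bystander: half-way up the stepped green silicone cup, 84 mm across, 66 mm high.
- jar_center (a point): Bystander: half-way up the chrome twist-top jar, 72 mm across, 104 mm high.
- nut1_center (a point): Centre of walnut 1, a ball of 28 mm, about 15 g; number 1 from the mouth at the start.
- nut2_center (a point): Centre of walnut 2, a ball of 28 mm, about 15 g; number 2 from the mouth at the start.
- nut3_center (a point): Centre of walnut 3, a ball of 28 mm, about 15 g; number 3 from the mouth at the start.
- nut4_center (a point): Centre of walnut 4, a ball of 28 mm, about 15 g; number 4 from the mouth at the start.
- nut5_center (a point): Centre of walnut 5, a ball of 28 mm, about 15 g; number 5 from the mouth at the start.
There are look-alikes about, which are no part of the job. What is shaped like the part that bears nut2_center but orange or red is not meant.

How it is judged:
By the outcome, as a careful person would: the job done as asked, in the order asked, and still so for the second after the job is handed in, with the robot touching nothing.
It also fails if it takes over 67 s, if anything falls off the work surface, if the arm or the gripper's body presses on something with over 40 N, if the wrist force passes 120 N, or if a joint passes its speed limit or range.

## Robot

A 6-joint arm with a two-finger parallel gripper is mounted at the origin on the work surface. World frame = base frame: x ahead of the robot, y to its left, z up, the work surface at z = 0. Lengths are in m, angles in degrees, forces in N, time in s.
With the tool pointing down it reaches from about 0.4 to 0.825 m from the base axis. Payload 7 kg.
Tool frame: the origin (TCP) lies at the very end of the fingers, on their centre line; the grasp point (between the pads) lies 19 mm behind it (ctrl.pinch_z is the distance from the TCP to the grasp point, in m); z points along the fingers, x is the direction in which the jaws open and shut, and the axes are right-handed (so a half turn about z gives the same grasp; the last joint's range is limited). The gripper opens to 88 mm and grips with 3 to 60 N. Pads are 19 mm wide; open, the fingers measure 130 mm over their backs; the gripper's body (78 mm by 193 mm) begins 47 mm behind the grasp point.
Start: joints at [-52.993, 20.546, 0.682, 0, -70.136, -16.507], TCP at [0.236, -0.632, 0.227] pointing down, gripper open.
Joint ranges: [-176.03, 176.03], [-82.01, 121.73], [-58.28, 71.71], [-173.87, 95.51], [-174.79, -0.11], [-173.66, 173.66]. Speed limits (degrees/s): [136.94, 136.94, 172.46, 180, 180, 180].

## Interface

Orientations are given as [roll, pitch, yaw] about the fixed x, y, z axes, in that order (R = Rz(yaw) Ry(pitch) Rx(roll)).
In Python, from plant import ctrl gives the robot as it stands.
- The arm moves only by the tool carry_out, never from a script. Its argument "increments" is a list of rows, each a list of 7 numbers: the turn, a rotation vector about the world's x, y, z in degrees, then the shift along the world's x, y, z in mm, then the closure, from 0 (fully open) to 1 (shut). In form: [[ax, ay, az, dx, dy, dz, grip], ...]. A call has 1 to 20 rows; each row is the pose to reach, as a shift and turn from the pose commanded when the call began; what a row does not reach only later rows make up. A row lasts 1/8 s, in which the tool goes at most 62.5 mm and 10.7 degrees, less where a joint would pass 70% of its speed; a pose out of reach is approached as far as the arm can. A call with a gripper value outside its range is refused whole. The fingers move at their own pace and stop on an object; the grip force is fixed at half the most. Time passes only in rows, so rows that repeat a pose let the fingers close. It gives the time, the measured TCP pose, the force and the opening at its end, in the units of the state.
- ctrl.get_obs(): the state, without advancing time (a new reading comes with each control period).
- ctrl.snapshot(name): name is "scene" or "top" or "wrist"; returns a dict with "pixels" (420x560x3 uint8, blue, green, red), "intrinsics" (3x3 intrinsics, pixels), "rvec" (rotation vector, rad) and "tvec" (3), from world to camera coordinates, as OpenCV has them; the wrist camera has in their place "hand_eye" (4x4, takes a point from camera to tool coordinates, whose origin is the TCP and whose axes are the tool frame's). Camera axes: x right, y down, z forward; pixel columns grow to the right and rows downward; lengths in m; the calibration is good to about 2 mm. A picture is of the moment at which its call begins: read the wrist's pose just before it. There is no depth.
- ctrl.close_job(): hands the job in, once; it reports no verdict.
Trained networks look in a picture, given as the dict that the camera call returned (one of the last four; its "shot" number tells which), for a name from the list of things; names that differ only in an ending like _2 or _b are one class to them, and where a whole thing is asked for, a point or a joint stands for the part that bears it (a point fixed in the world has none). Each returns a list of dicts, best first, with "confidence" (0 to 1); they miss things now and then, are a little off and sometimes report something else, mostly with a low value. They report only what shows in the picture. A call takes as long as a camera call. They do not tell look-alikes from the thing itself.
- ctrl.search_frame(picture, label): "centre" ([x, y, z] in m, in world coordinates, good to about 4 mm: the middle of the surface that is visible of it).
- ctrl.outline_of(picture, label): "pixels" (420x560 bool, what is visible of it).
The state is a dict: "clock": time; "joint_pos": joint angles; "qvel": joint speeds; "tau": joint torques, N m; "tool_pos": TCP position; "orientation": TCP orientation; "force": force on the tool from outside, world axes, zero at the start; "moment": the same for the moment, N m; "opening": finger opening in m.
Only numpy, scipy, OpenCV 4.12 (cv2) and the standard library are available. Lean on these libraries where they do the work, as an engineer would, in place of code of your own. Each camera call takes 0.05 s, during which the arm holds its last target. There are 200 camera calls.

## Working session

There is one attempt and no reset: what is moved stays moved. The work goes in short steps, Python scripts to look and compute and a tool call to move; the robot and the scene stay as the last step left them, time stands still between calls to the robot, and variables do not carry over. Pictures are saved under pics/ and viewed, about 8 in all and at most 12, crops included, and the job is handed in when it is done.

Besides the shell and the picture viewer there is one more tool, called after "Request:" as a command line: name --pt "numbers of a row" for each row, then --argument value for the rest. carry_out: Moves the arm, as the interface text tells. Its arguments: {"type":"object","properties":{"increments":{"type":"array"}},"required":["increments"]}

```bash
mkdir -p pics
cat > h.py <<'E'
from plant import ctrl
import numpy as np, cv2
def snap(n,f=None):
    p=ctrl.snapshot(n)
    if f: cv2.imwrite('pics/'+f,p['pixels'])
    return p
def find(p,l,k=3):
    for d in ctrl.search_frame(p,l)[:k]:
        print(l,np.round(d['centre'],3),round(d['confidence'],2))
def proj(p,X):
    return cv2.projectPoints(np.array(X,float).reshape(-1,1,3),p['rvec'],p['tvec'],p['intrinsics'],None)[0].reshape(-1,2)
E
python3 - <<'E'
from h import *
a=snap('scene','s1.png');b=snap('top','t1.png')
cv2.imwrite('pics/both.png',cv2.resize(np.vstack([a['pixels'],b['pixels']]),None,fx=.71,fy=.71))
for n,p in(('scene',a),('top',b)):
    print(n)
    for l in ['stand','box_mouth','paddle_top','bowl_in','key_large_top','key_small_top','mug_center','cup_center','jar_center','nut1_center','nut2_center']: find(p,l,5 if 'nut1' in l else 3)
print(ctrl.get_obs())
E
```

```text
scene
stand [0.58  0.196 0.019] 0.69
stand [0.57  0.174 0.18 ] 0.47
box_mouth [0.57  0.175 0.179] 0.71
box_mouth [0.575 0.193 0.189] 0.17
paddle_top [0.576 0.172 0.185] 0.97
bowl_in [0.532 0.057 0.073] 0.78
key_large_top [ 0.526 -0.029  0.043] 0.54
mug_center [0.448 0.247 0.062] 0.91
mug_center [0.578 0.196 0.187] 0.24
cup_center [0.723 0.208 0.039] 0.78
jar_center [0.694 0.042 0.102] 0.9
jar_center [0.574 0.172 0.181] 0.59
nut2_center [0.569 0.158 0.185] 0.68
nut2_center [0.553 0.347 0.022] 0.55
top
stand [0.546 0.188 0.116] 0.67
box_mouth [0.55  0.124 0.182] 0.82
box_mouth [0.672 0.037 0.102] 0.21
paddle_top [0.551 0.126 0.181] 0.57
bowl_in [0.537 0.054 0.077] 0.72
key_large_top [ 0.521 -0.034  0.043] 0.75
mug_center [0.448 0.256 0.009] 0.61
mug_center [ 0.472 -0.016  0.042] 0.4
cup_center [0.744 0.211 0.033] 0.96
jar_center [0.671 0.037 0.101] 0.6
jar_center [0.45  0.256 0.008] 0.54
nut1_center [0.554 0.126 0.17 ] 0.56
nut2_center [0.566 0.159 0.178] 0.81
nut2_center [0.389 0.133 0.024] 0.73
nut2_center [0.362 0.045 0.025] 0.64
{'clock': 1.2, 'joint_pos': array([-5.29911207e+01,  2.05461776e+01,  6.83246154e-01,  1.91481479e-03,
       -7.01348532e+01, -1.65071603e+01]), 'qvel': array([ 0.00769073,  0.1142023 , -0.06121281, -0.05530005,  0.07424824,
       -0.02319001]), 'tau': array([-8.43108137e-05, -5.82404816e+01,  2.93296605e+01,  7.00225934e+00,
        1.24150392e-02, -5.25704127e-05]), 'tool_pos': array([ 0.23638997, -0.63225576,  0.22657913]), 'orientation': array([-1.79998903e+02,  2.63573735e-03,  1.10502370e+02]), 'force': array([-0.15520241, -0.53089977, -0.14685597]), 'moment': array([ 0.02000434, -0.00439201, -0.02754411]), 'opening': 0.08767551172128125}
```

View pics/s1.png

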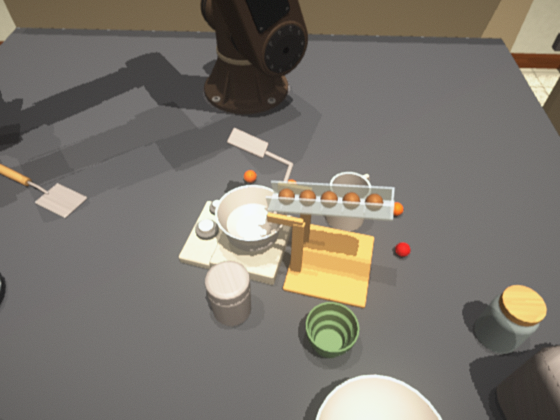

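View pics/t1.png

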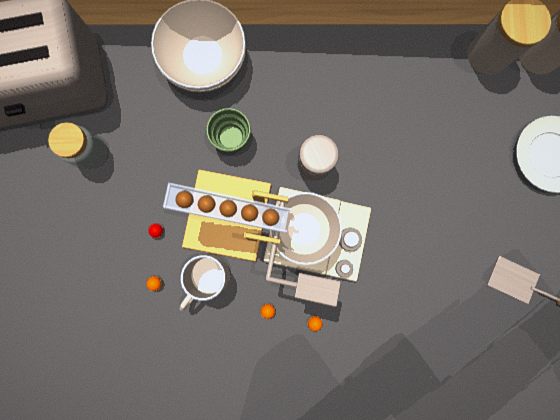

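The top view shows the job's paddle at about (318,289), joined by a rod to the box. The spatulas at (515,278) in the top view and (45,190) in the scene view are look-alikes. The large key is at (350,240), the small one at (345,268), and the orange and red balls are decoys. I'll convert these to positions and check them in one enlarged crop.

```bash
cat >> h.py <<'E'
def ray(p,uv,z):
    R=cv2.Rodrigues(p['rvec'])[0]; t=p['tvec'].reshape(3)
    c=-R.T@t; d=R.T@np.linalg.solve(p['intrinsics'],[*uv,1.]); return c+d*(z-c[2])/d[2]
E
python3 - <<'E'
from h import *
b=snap('top')
im=b['pixels']
for n,uv,z in [('kL',(350.5,239),.038),('kS',(345,268),.038),('bowlrim',(306,229),.109),('padc',(318,289),.182),('pad00',(298,275),.17),('pad01',(340,279),.194),('pad11',(336,304),.194),('pad10',(295,299),.17),('jar',(319,153),.104),('mug',(204,278),.092),('mouthA',(291,208),.155),('mouthB',(288,231),.155),('tailA',(168,186),.2)]:
    print(n,np.round(ray(b,uv,z),4))
c=cv2.resize(im[170:320,230:390],None,fx=5,fy=4.0*1,interpolation=cv2.INTER_CUBIC) if 0 else cv2.resize(im[165:315,230:390],None,fx=5,fy=5,interpolation=cv2.INTER_CUBIC)
c=cv2.resize(c,(640,600)); cv2.imwrite('pics/c1.png',c)
for k in ['key_large_top','key_small_top','key_small','paddle_top']:
    for d in ctrl.outline_of(b,k)[:3]:
        ys,xs=np.nonzero(d['pixels']); print(k,round(d['confidence'],2),xs.mean().round(1),ys.mean().round(1),xs.min(),xs.max(),ys.min(),ys.max(),len(xs))
E
```

```text
kL [ 0.5216 -0.0298  0.038 ]
kS [ 0.4663 -0.0176  0.038 ]
bowlrim [0.5386 0.0616 0.109 ]
padc [0.4395 0.0502 0.182 ]
pad00 [0.4614 0.0809 0.17  ]
pad01 [0.4554 0.0165 0.194 ]
pad11 [0.417  0.0238 0.194 ]
pad10 [0.4232 0.0864 0.17  ]
jar [0.6766 0.0349 0.104 ]
mug [0.4544 0.2439 0.092 ]
mouthA [0.5719 0.0898 0.155 ]
mouthB [0.5334 0.0954 0.155 ]
tailA [0.6045 0.2851 0.2   ]
key_large_top 0.65 350.5 238.2 342 358 231 246 212
key_small_top 0.42 344.5 268.2 340 349 264 272 72
key_small_top 0.17 259.3 238.3 163 340 183 305 3587
paddle_top 0.96 260.1 239.6 163 340 183 305 3425
```

View pics/c1.png

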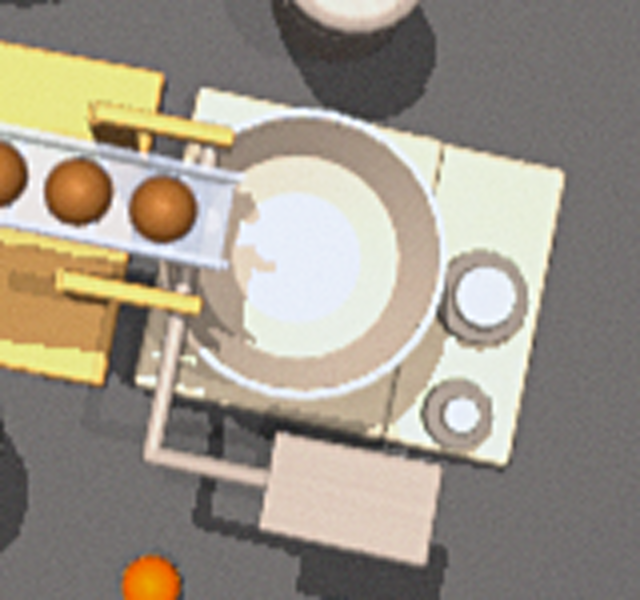

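The crop confirms the paddle (350,497), joined by its rod to the box, the large key (485,297) and the small key (460,413). I'll press the keys with the closed gripper, leaned away from the bowl so only a fingertip corner touches.

Run:
```python
from h import *
from scipy.spatial.transform import Rotation as R
o=ctrl.get_obs(); R0=R.from_euler('xyz',o['orientation'],degrees=True)
sx=np.array([np.cos(np.radians(-12.5)),np.sin(np.radians(-12.5)),0]); sy=np.array([-sx[1],sx[0],0])
T=R.from_rotvec(sy*np.radians(12))*R.from_rotvec(sx*np.radians(30))*R.from_euler('z',57,degrees=True)*R0
print((T*R0.inv()).as_rotvec(degrees=True), T.as_matrix().round(3))
print((np.array([.504,-.018,.12])-o['tool_pos'])*1000)
```

```text
[ 31.35965087 -11.15568652  52.31754339] [[-0.955  0.289 -0.068]
 [ 0.212  0.823  0.527]
 [ 0.208  0.489 -0.847]]
[ 267.64531177  614.22663754 -106.56469368]
```

Request:
carry_out --pt "31.4 -11.2 52.3 267.6 614.2 -106.6 1" --pt "31.4 -11.2 52.3 267.6 614.2 -106.6 1" --pt "31.4 -11.2 52.3 267.6 614.2 -106.6 1" --pt "31.4 -11.2 52.3 267.6 614.2 -106.6 1" --pt "31.4 -11.2 52.3 267.6 614.2 -106.6 1" --pt "31.4 -11.2 52.3 267.6 614.2 -106.6 1" --pt "31.4 -11.2 52.3 267.6 614.2 -106.6 1" --pt "31.4 -11.2 52.3 267.6 614.2 -106.6 1" --pt "31.4 -11.2 52.3 267.6 614.2 -106.6 1" --pt "31.4 -11.2 52.3 267.6 614.2 -106.6 1" --pt "31.4 -11.2 52.3 267.6 614.2 -106.6 1" --pt "31.4 -11.2 52.3 267.6 614.2 -106.6 1" --pt "31.4 -11.2 52.3 267.6 614.2 -106.6 1" --pt "31.4 -11.2 52.3 267.6 614.2 -106.6 1"

```text
clock: 3.2
tool_pos: [0.5039, -0.019, 0.1201]
orientation: [150.0, -12.0, 167.4]
force: [-0.9, -0.7, 0.9]
opening: 0.0008
```

```bash
cat >> h.py <<'E'
from scipy.spatial.transform import Rotation as Ro
def wproj(o,p,X):  # world->wrist pixel
    T=np.eye(4);T[:3,:3]=Ro.from_euler('xyz',o['orientation'],degrees=True).as_matrix();T[:3,3]=o['tool_pos']
    C=np.linalg.inv(T@p['hand_eye']); c=(C[:3,:3]@np.array(X).T).T+C[:3,3]
    u=(p['intrinsics']@c.T).T; return u[:,:2]/u[:,2:]
E
python3 - <<'E'
from h import *
o=ctrl.get_obs();p=snap('wrist');im=p['pixels'].copy()
u=wproj(o,p,[[.5216,-.0298,.038],[.4663,-.0176,.038],o['tool_pos']]);print(u.round(0))
print(np.round(p['hand_eye'],3))
Tm=Ro.from_euler('xyz',o['orientation'],degrees=True).as_matrix()
cor=[o['tool_pos']+Tm@np.array([a,b,0]) for a in(-.021,.021) for b in(-.0095,.0095)];v=wproj(o,p,cor);print(v.round(0),np.round(cor,4))
for q in u: cv2.drawMarker(im,tuple(int(x) for x in q),(0,255,0),0,10,1)
for q in v: cv2.drawMarker(im,tuple(int(x) for x in q),(255,0,255),1,8,1)
s=snap('scene')['pixels'][150:290,150:340]
cv2.imwrite('pics/w1.png',np.hstack([im,np.zeros((420,0,3),np.uint8)])); cv2.imwrite('pics/s2.png',cv2.resize(s,None,fx=4,fy=4,interpolation=cv2.INTER_CUBIC))
E
```

```text
[[231. 165.]
 [305. 155.]
 [280. 258.]]
[[ 1.    -0.001  0.     0.   ]
 [ 0.     0.952  0.305 -0.083]
 [-0.    -0.305  0.952 -0.158]
 [ 0.     0.     0.     1.   ]]
[[243. 244.]
 [245. 273.]
 [316. 244.]
 [315. 273.]] [[ 0.5212 -0.0313  0.1111]
 [ 0.5267 -0.0157  0.1204]
 [ 0.4811 -0.0223  0.1198]
 [ 0.4866 -0.0067  0.1291]]
```

View pics/w1.png

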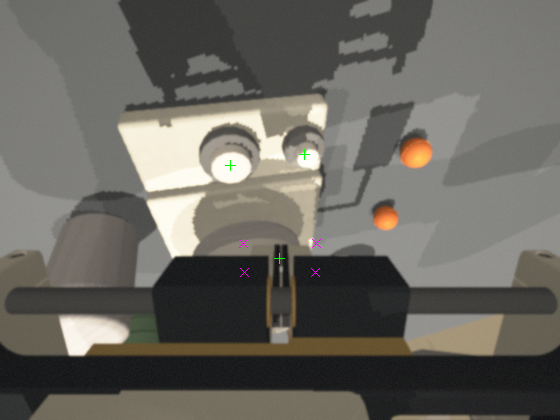

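The fingertips are narrow, about 9 × 19 mm, and the projected keys fall on their white caps at (231,166) and (306,156). I'll press the large key.

Request:
carry_out --pt "0 0 0 16 -2 -30 1" --pt "0 0 0 16 -2 -65 1" --pt "0 0 0 16 -2 -72 1" --pt "0 0 0 16 -2 -77 1" --pt "0 0 0 16 -2 -80 1" --pt "0 0 0 16 -2 -80 1"

```text
clock: 4.05
tool_pos: [0.5196, -0.0203, 0.0415]
orientation: [149.9, -12.0, 167.6]
force: [-4.7, -1.3, 6.9]
opening: 0.0007
```

Request:
carry_out --pt "0 0 0 0 0 -2 1" --pt "0 0 0 0 0 -2 1" --pt "0 0 0 0 0 -2 1"

```text
clock: 4.42
tool_pos: [0.5196, -0.0204, 0.0409]
orientation: [149.9, -11.9, 167.6]
force: [-7.9, -2.1, 18.6]
opening: -0.0001
```

Run:
```python
from h import *
o=ctrl.get_obs();print(o['force'],o['tool_pos'])
p=snap('wrist');s=snap('scene')['pixels'][185:265,170:260]
cv2.imwrite('pics/press.png',np.hstack([cv2.resize(p['pixels'][120:300,160:340],(400,400),interpolation=cv2.INTER_CUBIC),cv2.resize(s,(400,400),interpolation=cv2.INTER_CUBIC)]))
```

```text
[-7.86714235 -2.08777975 18.62092062] [ 0.51957298 -0.0203635   0.04094351]
```

View pics/press.png

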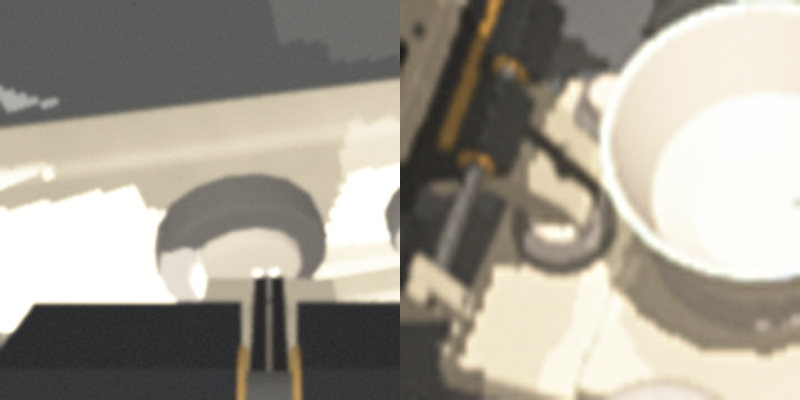

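Request:
carry_out --pt "0 0 0 0 0 3 1" --pt "0 0 0 0 0 3 1"

```text
clock: 4.78
tool_pos: [0.5202, -0.0202, 0.0426]
orientation: [149.9, -11.9, 167.5]
force: [-2.7, -1.4, 4.1]
opening: 0.0004
```

Request:
carry_out --pt "0 0 0 0 0 3 1" --pt "0 0 0 0 0 3 1"

```text
clock: 5.03
tool_pos: [0.5204, -0.0202, 0.0445]
orientation: [149.9, -11.9, 167.5]
force: [-2.5, -1.0, 3.1]
opening: 0.0004
```

Request:
carry_out --pt "0 0 0 0 0 3 1" --pt "0 0 0 0 0 3 1"

```text
clock: 5.28
tool_pos: [0.5204, -0.0201, 0.0471]
orientation: [149.9, -12.0, 167.5]
force: [-0.7, 0.1, 2.0]
opening: 0.0005
```

The release force was spring-like (4.1, 3.1, 2.0 N) over about 6 mm above a hard stop, so the large key went all the way down. Next I lift clear and press the small key.

Request:
carry_out --pt "0 0 0 0 0 25 1" --pt "0 0 0 -28 6.5 25 1" --pt "0 0 0 -56 13 25 1" --pt "0 0 0 -56 13 15 1" --pt "0 0 0 -56 13 5 1" --pt "0 0 0 -56 13 0 1" --pt "0 0 0 -56 13 -2 1" --pt "0 0 0 -56 13 -2 1"

```text
clock: 6.28
tool_pos: [0.4643, -0.0071, 0.0449]
orientation: [149.9, -12.0, 167.5]
force: [0.4, -0.4, 2.6]
opening: 0.0002
```

Request:
carry_out --pt "0 0 0 0 0 -3 1" --pt "0 0 0 0 0 -5 1" --pt "0 0 0 0 0 -7 1" --pt "0 0 0 0 0 -7 1"

```text
clock: 6.78
tool_pos: [0.4645, -0.007, 0.0404]
orientation: [149.9, -11.9, 167.6]
force: [-3.9, -2.3, 26.4]
opening: 0.0001
```

Run:
```python
from h import *
o=ctrl.get_obs();print(o['force'],o['tool_pos'])
p=snap('wrist');s=snap('top')['pixels'][210:310,280:380]
cv2.imwrite('pics/press2.png',np.hstack([cv2.resize(p['pixels'][120:300,160:340],(400,400),interpolation=cv2.INTER_CUBIC),cv2.resize(s,(400,400),interpolation=cv2.INTER_CUBIC)]))
```

```text
[-3.89291617 -2.25508636 26.39541735] [ 0.46448098 -0.0070255   0.04038007]
```

View pics/press2.png

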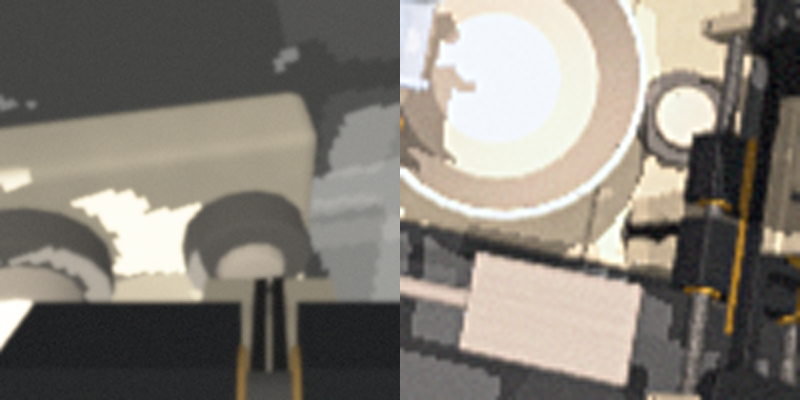

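The small key sits down in its collar under the fingertip, with the stop at the same height as before. I'll release it with the same force check.

Request:
carry_out --pt "0 0 0 0 0 5 1" --pt "0 0 0 0 0 5 1"

```text
clock: 7.12
tool_pos: [0.4643, -0.0071, 0.0435]
orientation: [149.9, -11.9, 167.5]
force: [0.6, 0.2, 2.9]
opening: 0.0002
```

Request:
carry_out --pt "0 0 0 0 0 3 1" --pt "0 0 0 0 0 3 1"

```text
clock: 7.38
tool_pos: [0.4643, -0.0071, 0.046]
orientation: [149.9, -12.0, 167.5]
force: [2.0, -0.2, 2.1]
opening: 0.0003
```

Request:
carry_out --pt "0 0 0 0 0 3 1" --pt "0 0 0 0 0 3 1"

```text
clock: 7.62
tool_pos: [0.4636, -0.007, 0.0488]
orientation: [150.0, -12.0, 167.5]
force: [-0.1, 0.2, 0.1]
opening: 0.0004
```

Both keys are done: this one also came back spring-like (2.9, 2.1, 0 N). Next I go up and over to the paddle, upright, with the jaw axis along the stand's y.

Run:
```python
from h import *
a=Ro.from_euler('xyz',[150,-12,167.5],degrees=True);b=Ro.from_euler('xyz',[180,0,77.5],degrees=True)
print((b*a.inv()).as_rotvec(degrees=True)); o=ctrl.get_obs(); print((np.array([.4395,.050,.205])-o['tool_pos'])*1000)
```

```text
[-28.53738026  20.79623089 -84.30604495]
[-24.05408369  57.03459855 156.17623026]
```

Request:
carry_out --pt "0 0 0 0 -5 60 1" --pt "0 0 0 0 -5 120 1" --pt "0 0 0 0 -5 180 1" --pt "-28.5 20.8 -84.3 -24 0 210 1" --pt "-28.5 20.8 -84.3 -24 57 210 1" --pt "-28.5 20.8 -84.3 -24 57 210 1" --pt "-28.5 20.8 -84.3 -24 57 210 1" --pt "-28.5 20.8 -84.3 -24 57 210 1" --pt "-28.5 20.8 -84.3 -24 57 210 1" --pt "-28.5 20.8 -84.3 -24 57 210 1" --pt "-28.5 20.8 -84.3 -24 57 210 1" --pt "-28.5 20.8 -84.3 -24 57 180 1" --pt "-28.5 20.8 -84.3 -24 57 158 1" --pt "-28.5 20.8 -84.3 -24 57 152 1" --pt "-28.5 20.8 -84.3 -24 57 152 1"

```text
clock: 9.5
tool_pos: [0.4399, 0.0497, 0.2011]
orientation: [179.9, 0.0, 77.5]
force: [0.0, 0.4, -0.4]
opening: 0.0005
```

```bash
cat >> h.py <<'E'
def view(f):
    s=snap('scene')['pixels'][130:330,170:430];t=snap('top')['pixels'][130:330,150:390];w=snap('wrist')['pixels']
    f2=lambda a:cv2.resize(a,(400,300),interpolation=cv2.INTER_CUBIC)
    cv2.imwrite('pics/'+f,np.vstack([np.hstack([f2(s),f2(t)]),np.hstack([f2(w),np.zeros((300,400,3),np.uint8)])]))
E
python3 - <<'E'
from h import *
o=ctrl.get_obs();print(o['force'],o['tool_pos'],o['orientation'],o['joint_pos'],o['clock'])
view('v1.png')
E
```

```text
[ 0.03660503  0.40484247 -0.37915326] [0.43988809 0.04973502 0.20108733] [1.79942455e+02 1.76861565e-03 7.75062330e+01] [ 3.21647451e+01 -8.41218868e-01 -2.93603296e+01  4.74824992e-02
 -6.14412085e+01 -1.34681196e+02] 9.5
```

View pics/v1.png

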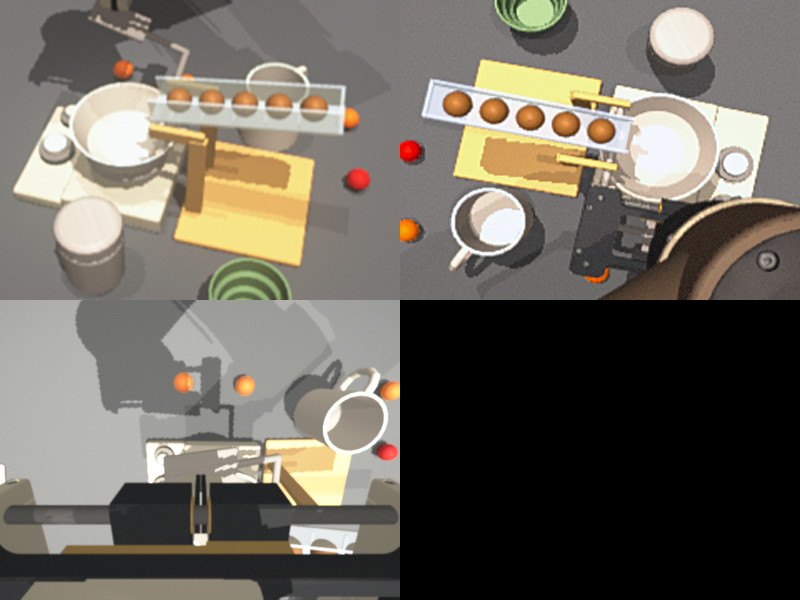

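The top view shows the gripper over the paddle and clear of the box and mug. All five walnuts are in the box, at (180–315,100) in the scene part. I'll start the push.

Request:
carry_out --pt "0 0 0 0 0 -10 1" --pt "0 0 0 0 0 -15 1" --pt "0 0 0 0 0 -18 1" --pt "0 0 0 0 0 -21 1" --pt "0 0 0 0 0 -24 1" --pt "0 0 0 0 0 -27 1" --pt "0 0 0 0 0 -30 1" --pt "0 0 0 0 0 -33 1" --pt "0 0 0 0 0 -36 1" --pt "0 0 0 0 0 -38 1" --pt "0 0 0 0 0 -40 1" --pt "0 0 0 0 0 -40 1"

```text
clock: 11.15
tool_pos: [0.4399, 0.05, 0.1608]
orientation: [179.9, -0.0, 77.5]
force: [-0.1, -1.6, 1.3]
opening: 0.0002
```

```bash
cat > look.py <<'E'
import sys
from h import *
s=snap('scene')
for l in ['nut1_center','nut2_center','nut3_center']:
    for d in ctrl.search_frame(s,l)[:6]:
        print(l,np.round(d['centre'],3),round(d['confidence'],2))
# brown ball blobs in the scene picture
hsv=cv2.cvtColor(s['pixels'],cv2.COLOR_BGR2HSV)
m=cv2.inRange(hsv,(3,110,40),(14,255,185)); m=cv2.morphologyEx(m,cv2.MORPH_OPEN,np.ones((3,3)))
n,_,st,c=cv2.connectedComponentsWithStats(m)
print([(c[i].round().tolist(),int(st[i,4])) for i in range(1,n) if st[i,4]>25 and 170<c[i][0]<420 and 150<c[i][1]<300])
cv2.imwrite('pics/%s.png'%sys.argv[1],cv2.resize(s['pixels'][130:310,180:420],(640,480),interpolation=cv2.INTER_CUBIC))
E
python3 look.py v2
```

```text
nut1_center [0.554 0.123 0.181] 0.4
nut2_center [0.365 0.046 0.029] 0.68
nut2_center [0.566 0.15  0.201] 0.54
nut2_center [0.553 0.348 0.024] 0.46
nut2_center [0.446 0.354 0.021] 0.42
[([250.0, 179.0], 54)]
```

View pics/v2.png

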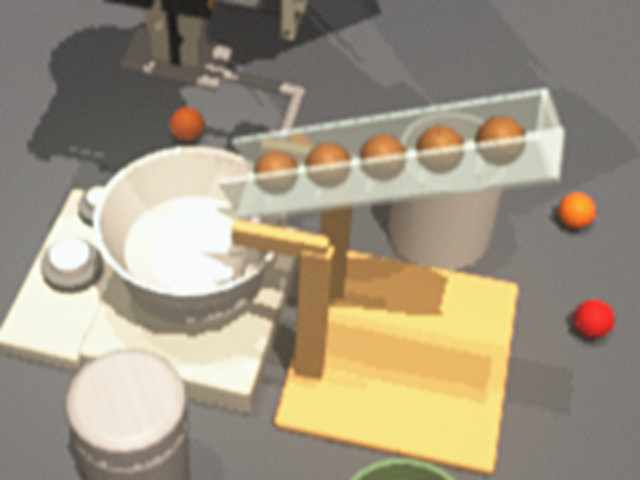

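The box is at about 0.25 rad with all five walnuts in it: (277,172), (328,165), (382,157), (440,148) and (500,138) in the crop. I'll tune a colour count so that later checks need no viewing.

Run:
```python
import cv2,numpy as np
im=cv2.imread('pics/v2.png');h=cv2.cvtColor(im,cv2.COLOR_BGR2HSV)
for x,y in [(277,172),(328,165),(382,157),(440,148),(500,138),(577,211),(593,319),(186,124),(300,180),(410,150),(340,290),(400,285),(440,360)]: print(x,y,np.median(h[y-4:y+5,x-4:x+5].reshape(-1,3),0))
```

```text
277 172 [ 18.  59. 231.]
328 165 [ 18.  63. 229.]
382 157 [ 17.  76. 227.]
440 148 [ 17.  78. 229.]
500 138 [ 15. 108. 230.]
577 211 [ 16. 204. 247.]
593 319 [  1. 207. 244.]
186 124 [ 10. 193. 204.]
300 180 [ 37.  22. 206.]
410 150 [ 32.  25. 206.]
340 290 [ 16. 136. 125.]
400 285 [ 16. 145. 195.]
440 360 [ 19. 143. 235.]
```

```bash
cat > cnt.py <<'E'
from h import *
def blobs(p,z):
    h=cv2.cvtColor(p['pixels'],cv2.COLOR_BGR2HSV).astype(int)
    m=((h[...,0]<17)&(h[...,1]>130)&(h[...,2]>40)&(h[...,2]<205)).astype(np.uint8)
    m=cv2.morphologyEx(m,cv2.MORPH_OPEN,np.ones((2,2)))
    n,_,st,c=cv2.connectedComponentsWithStats(m)
    return [(c[i].round().astype(int).tolist(),int(st[i,4])) for i in range(1,n) if st[i,4]>30 and z[0]<c[i][0]<z[1] and z[2]<c[i][1]<z[3]]
if __name__=='__main__':
    o=ctrl.get_obs(); s=snap('scene'); t=snap('top')
    print('t',round(o['clock'],2),'z',o['tool_pos'][2].round(4),'F',o['force'].round(1))
    print('top',blobs(t,(140,350,150,270))); print('scene',blobs(s,(170,400,150,260)))
    for n,p in (('s',s),('t',t)):
        for d in ctrl.outline_of(p,'nut1_center')[:8]:
            ys,xs=np.nonzero(d['pixels']); print(n,round(d['confidence'],2),xs.mean().round(),ys.mean().round(),len(xs))
    cv2.imwrite('pics/last_s.png',s['pixels']);cv2.imwrite('pics/last_t.png',t['pixels'])
E
python3 cnt.py
```

```text
t 11.35 z 0.161 F [-0.2  0.2  1.3]
top [([191, 199], 202), ([213, 204], 191), ([234, 209], 181), ([255, 214], 170), ([274, 219], 160), ([161, 230], 37)]
scene [([251, 179], 81), ([364, 179], 47), ([341, 183], 38), ([320, 186], 35), ([320, 235], 451)]
s 0.21 320.0 185.0 4048
t 0.7 274.0 217.0 205
t 0.62 351.0 239.0 186
```

The top-view blob count is reliable and gives five. I'll go on in small steps with waits.

Request:
carry_out --pt "0 0 0 0 0 -1 1" --pt "0 0 0 0 0 -2 1" --pt "0 0 0 0 0 -3 1" --pt "0 0 0 0 0 -4 1" --pt "0 0 0 0 0 -4 1" --pt "0 0 0 0 0 -4 1" --pt "0 0 0 0 0 -4 1" --pt "0 0 0 0 0 -4 1"

```text
clock: 12.55
tool_pos: [0.4399, 0.05, 0.157]
orientation: [179.9, -0.0, 77.5]
force: [-1.1, -2.2, 1.7]
opening: 0.0002
```

```bash
python3 cnt.py
```

```text
t 12.55 z 0.157 F [-1.1 -2.2  1.7]
top [([193, 199], 207), ([214, 204], 196), ([236, 210], 179), ([256, 214], 166), ([275, 219], 161)]
scene [([251, 178], 83), ([363, 176], 43), ([340, 180], 33), ([319, 184], 37), ([318, 234], 459)]
t 0.53 274.0 218.0 201
```

Request:
carry_out --pt "0 0 0 0 0 -1 1" --pt "0 0 0 0 0 -2 1" --pt "0 0 0 0 0 -3 1" --pt "0 0 0 0 0 -3 1" --pt "0 0 0 0 0 -3 1" --pt "0 0 0 0 0 -3 1" --pt "0 0 0 0 0 -3 1"

```text
clock: 13.62
tool_pos: [0.44, 0.05, 0.154]
orientation: [179.9, -0.0, 77.5]
force: [-1.4, -0.3, 1.8]
opening: 0.0005
```

```bash
python3 cnt.py
```

```text
t 13.62 z 0.154 F [-1.4 -0.3  1.8]
top [([194, 199], 208), ([216, 204], 199), ([237, 210], 180), ([256, 214], 168), ([303, 227], 125), ([160, 235], 37)]
scene [([360, 174], 39), ([251, 178], 79), ([338, 178], 31), ([298, 187], 33), ([252, 227], 46), ([311, 241], 638)]
s 0.66 251.0 225.0 172
t 0.65 302.0 226.0 153
t 0.54 233.0 209.0 2227
t 0.53 310.0 229.0 3343
```

The first walnut is in the bowl, at (303,227), with z near 0.155. The second is due 9–13 mm lower.

Request:
carry_out --pt "0 0 0 0 0 -1 1" --pt "0 0 0 0 0 -2 1" --pt "0 0 0 0 0 -3 1" --pt "0 0 0 0 0 -4 1" --pt "0 0 0 0 0 -5 1" --pt "0 0 0 0 0 -6 1" --pt "0 0 0 0 0 -6 1" --pt "0 0 0 0 0 -6 1" --pt "0 0 0 0 0 -6 1" --pt "0 0 0 0 0 -6 1"

```text
clock: 15.08
tool_pos: [0.44, 0.05, 0.148]
orientation: [179.9, -0.0, 77.5]
force: [-0.9, -1.5, 2.0]
opening: 0.0008
```

```bash
python3 cnt.py
```

```text
t 15.07 z 0.148 F [-0.9 -1.5  2. ]
top [([198, 200], 210), ([219, 205], 195), ([240, 210], 184), ([258, 214], 174), ([293, 225], 137)]
scene [([356, 168], 37), ([335, 174], 32), ([251, 178], 77), ([315, 180], 31), ([316, 234], 428), ([296, 255], 202)]
s 0.55 263.0 229.0 211
t 0.5 292.0 223.0 193
t 0.45 236.0 211.0 2593
```

Request:
carry_out --pt "0 0 0 0 0 -1 1" --pt "0 0 0 0 0 -2 1" --pt "0 0 0 0 0 -3 1" --pt "0 0 0 0 0 -3 1" --pt "0 0 0 0 0 -3 1" --pt "0 0 0 0 0 -3 1" --pt "0 0 0 0 0 -3 1"

```text
clock: 16.15
tool_pos: [0.4401, 0.05, 0.145]
orientation: [179.9, -0.0, 77.5]
force: [-0.4, -0.3, 1.6]
opening: 0.0004
```

```bash
python3 cnt.py
```

```text
t 16.15 z 0.145 F [-0.4 -0.3  1.6]
top [([201, 200], 216), ([221, 205], 198), ([241, 210], 185), ([293, 225], 135), ([322, 232], 123)]
scene [([354, 164], 39), ([251, 178], 84), ([235, 221], 62), ([290, 223], 34), ([314, 233], 423), ([295, 259], 143)]
s 0.16 321.0 228.0 10651
t 0.61 292.0 223.0 139
t 0.34 238.0 212.0 2650
```

The second is out: three walnuts in the box, two in the bowl. The third is due at z of about 0.132–0.137.

Request:
carry_out --pt "0 0 0 0 0 -1 1" --pt "0 0 0 0 0 -2 1" --pt "0 0 0 0 0 -3 1" --pt "0 0 0 0 0 -4 1" --pt "0 0 0 0 0 -5 1" --pt "0 0 0 0 0 -5 1" --pt "0 0 0 0 0 -5 1" --pt "0 0 0 0 0 -5 1" --pt "0 0 0 0 0 -5 1" --pt "0 0 0 0 0 -5 1"

```text
clock: 17.6
tool_pos: [0.44, 0.0499, 0.14]
orientation: [179.9, -0.0, 77.5]
force: [0.0, 0.2, 2.2]
opening: 0.0003
```

```bash
python3 cnt.py
```

```text
t 17.6 z 0.14 F [0.  0.2 2.2]
top [([205, 200], 218), ([225, 205], 201), ([244, 210], 192), ([299, 226], 263)]
scene [([349, 159], 35), ([251, 179], 82), ([250, 227], 65), ([288, 223], 50), ([312, 233], 377)]
s 0.73 264.0 230.0 221
s 0.23 348.0 206.0 1768
t 0.61 224.0 204.0 294
t 0.59 291.0 223.0 146
t 0.47 306.0 226.0 183
```

Three still in the box, and two in the bowl that now touch each other. I'll use finer steps from here.

Request:
carry_out --pt "0 0 0 0 0 -1 1" --pt "0 0 0 0 0 -2 1" --pt "0 0 0 0 0 -2 1" --pt "0 0 0 0 0 -2 1" --pt "0 0 0 0 0 -2 1" --pt "0 0 0 0 0 -2 1" --pt "0 0 0 0 0 -2 1" --pt "0 0 0 0 0 -2 1"

```text
clock: 18.8
tool_pos: [0.4399, 0.0499, 0.1379]
orientation: [179.9, -0.0, 77.5]
force: [-0.2, -0.2, 2.3]
opening: 0.0006
```

```bash
python3 cnt.py
```

```text
t 18.8 z 0.1379 F [-0.2 -0.2  2.3]
top [([207, 200], 220), ([227, 206], 199), ([245, 210], 188), ([299, 226], 263)]
scene [([347, 157], 32), ([327, 166], 32), ([251, 178], 78), ([250, 227], 62), ([289, 223], 46), ([313, 233], 309), ([302, 249], 36)]
s 0.56 264.0 230.0 173
t 0.71 291.0 223.0 151
```

Request:
carry_out --pt "0 0 0 0 0 -1 1" --pt "0 0 0 0 0 -2 1" --pt "0 0 0 0 0 -2 1" --pt "0 0 0 0 0 -2 1" --pt "0 0 0 0 0 -2 1" --pt "0 0 0 0 0 -2 1" --pt "0 0 0 0 0 -2 1" --pt "0 0 0 0 0 -2 1"

```text
clock: 20.0
tool_pos: [0.44, 0.0499, 0.136]
orientation: [179.9, -0.0, 77.5]
force: [0.5, 1.0, 2.1]
opening: 0.0006
```

```bash
python3 cnt.py
```

```text
t 20.0 z 0.136 F [0.5 1.  2.1]
top [([209, 201], 219), ([228, 206], 201), ([305, 231], 379), ([161, 231], 37)]
scene [([346, 154], 34), ([326, 164], 32), ([251, 178], 93), ([309, 203], 38), ([309, 232], 407), ([247, 225], 148), ([283, 222], 83), ([294, 258], 163)]
s 0.58 264.0 232.0 184
t 0.47 291.0 223.0 145
```

The third has dropped: two walnuts in the box, and a bowl blob three walnuts in area. I'll let the box come back by rising smoothly.

Request:
carry_out --pt "0 0 0 0 0 3 1" --pt "0 0 0 0 0 7 1" --pt "0 0 0 0 0 11 1" --pt "0 0 0 0 0 15 1" --pt "0 0 0 0 0 19 1" --pt "0 0 0 0 0 23 1" --pt "0 0 0 0 0 27 1" --pt "0 0 0 0 0 31 1" --pt "0 0 0 0 0 35 1" --pt "0 0 0 0 0 39 1" --pt "0 0 0 0 0 43 1" --pt "0 0 0 0 0 47 1" --pt "0 0 0 0 0 60 1" --pt "0 0 0 0 0 90 1" --pt "0 0 0 0 0 120 1" --pt "0 0 0 0 0 120 1" --pt "0 0 0 0 0 120 1" --pt "0 0 0 0 0 120 1" --pt "0 0 0 0 0 120 1" --pt "0 0 0 0 0 120 1"

```text
clock: 22.7
tool_pos: [0.4398, 0.0499, 0.2556]
orientation: [180.0, 0.0, 77.5]
force: [-0.5, 0.4, -0.4]
opening: 0.0003
```

Request:
carry_out --pt "0 0 0 0 -60 30 1" --pt "0 0 0 0 -110 30 1" --pt "0 0 0 0 -110 30 1" --pt "0 0 0 0 -110 30 1" --pt "0 0 0 0 -110 30 1" --pt "0 0 0 0 -110 30 1" --pt "0 0 0 0 -110 30 1" --pt "0 0 0 0 -110 30 1" --pt "0 0 0 0 -110 30 1"

```text
clock: 23.82
tool_pos: [0.44, -0.0599, 0.286]
orientation: [179.9, -0.0, 77.5]
force: [0.4, -0.3, 0.2]
opening: 0.0005
```

```bash
python3 cnt.py; python3 -c "
import cv2,numpy as np
s=cv2.imread('pics/last_s.png')[130:330,170:430];t=cv2.imread('pics/last_t.png')[110:320,150:400]
f=lambda a:cv2.resize(a,(400,400),interpolation=cv2.INTER_CUBIC)
cv2.imwrite('pics/v3.png',np.hstack([f(s),f(t)]))"
```

```text
t 23.82 z 0.286 F [ 0.4 -0.3  0.2]
top [([185, 200], 169), ([207, 205], 168), ([301, 226], 222), ([305, 244], 131)]
scene [([348, 198], 34), ([372, 198], 41), ([252, 222], 176), ([288, 223], 52), ([305, 240], 226), ([346, 238], 49), ([295, 258], 159)]
s 0.66 264.0 232.0 173
t 0.47 345.0 268.0 46
t 0.44 292.0 222.0 167
```

View pics/v3.png

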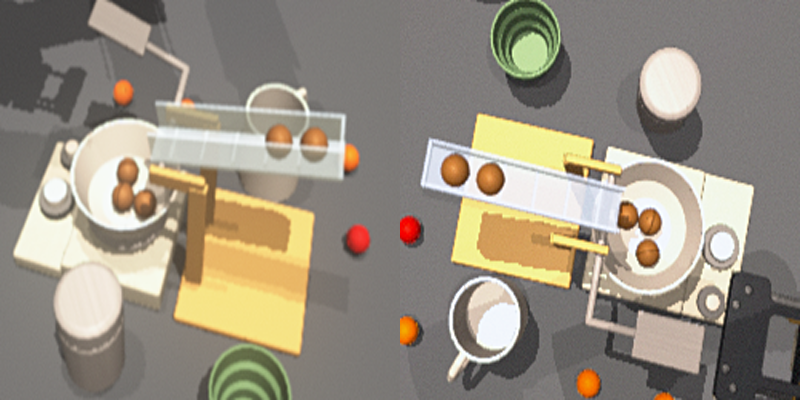

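The picture shows three walnuts in the bowl at (128,170), (122,197) and (145,203), and two in the box at (278,140) and (314,140). The box is back at rest and the mug, cup and jar are upright. I'm handing it in.

```bash
python3 -c "
from plant import ctrl
print(ctrl.close_job())"
```

```text
the job is handed in; nothing more can be done
None
```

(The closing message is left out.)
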